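Find the heavy side of a weighted drive wheel and hold it down

ROBOT

A 6-joint arm with a two-finger parallel gripper is mounted at the origin on the work surface. World frame = base frame: x ahead of the robot, y to its left, z up, the work surface at z = 0. Lengths are in m, angles in degrees, forces in N, time in s.
With the tool pointing down it reaches from about 0.25 to 0.775 m from the base axis. Payload 4 kg.
Tool frame: the origin (TCP) lies at the very end of the fingers, on their centre line; the grasp point (between the pads) lies 19 mm behind it (grasp_offset is the distance from the TCP to the grasp point, in m); z points along the fingers, y is the line along which they close (so a half turn about z gives the same grasp; the last joint's range is limited). The gripper opens to 94 mm and grips with 3 to 60 N. Pads are 16 mm wide; open, the fingers measure 119 mm over their backs; the gripper's body (75 mm by 177 mm) begins 78 mm behind the grasp point.
Start: joints at [62.332, 4.996, 78.535, -0, 96.463, -5.907], TCP at [0.204, 0.511, 0.206] pointing down, gripper open.
Joint ranges: [-177.83, 177.83], [-43.37, 116.18], [15.69, 146.23], [-61.86, 241.86], [9.47, 152.12], [-147.06, 147.06]. Speed limits (degrees/s): [159.86, 159.86, 180, 180, 180, 180].

INTERFACE

Orientations are given as [roll, pitch, yaw] about the fixed x, y, z axes, in that order (R = Rz(yaw) Ry(pitch) Rx(roll)).
In Python, from bench import get_obs, capture, hand_in, look_for, grasp_offset gives the robot as it stands. The module is installed in compiled form; this text tells all that it offers.
- The arm moves only by the tool servo_tool, never from a script. Its argument "targets" is a list of rows, each an object of numbers: "ax", "ay", "az": the turn, a rotation vector about the tool's x, y, z scaled (see below); "dx", "dy", "dz": the shift along the tool's x, y, z scaled (see below); "jaw": the gripper's target within -1 to 1 (shut at 1, half-way at 0, fully open at -1). In form: [{"ax": .., "ay": .., "az": .., "dx": .., "dy": .., "dz": .., "jaw": ..}, ...]. A call has exactly 5 rows; each row shifts and turns the commanded pose from where the row before left it, along the tool's axes as they then stand; what a row does not reach is not made up. The controller multiplies each number of a shift by 600 mm and each number of a turn by 180 degrees. A row lasts 1/10 s, in which the tool goes at most 50 mm and 8.59 degrees, less where a joint would pass 70% of its speed; a pose out of reach is approached as far as the arm can. A call with a number of a shift or a turn outside -1 to 1 is refused whole. A call with a gripper value outside its range is refused whole. The fingers move at their own pace and stop on an object; "squeeze" is the grip in N (left out, the last holds). Time passes only in rows, so rows that do not move let the fingers close, or fill a call up. It gives the time, the measured TCP pose, the force, the opening and the grip force at its end, in the units of the state.
- get_obs(): the state, without advancing time (a new reading comes with each control period).
- capture(name): name is "side" or "top"; returns a dict with "frame" (420x560x3 uint8, red, green, blue), "fx", "fy", "cx", "cy" (pixels), "k1" (the pictures are not rectified: a ray, as slopes to the right and down, at radius r is drawn at 1 + k1 r^2 times it, then the intrinsics apply), "pose" (4x4, takes a point from camera to world coordinates). Camera axes: x right, y down, z forward; pixel columns grow to the right and rows downward; lengths in m; the calibration is good to about 2 mm. A picture is of the moment at which its call begins. There is no depth.
- hand_in(): hands the job in; it is judged then, once.
Trained networks look in the newest picture that a camera, given by its name, has taken for a name from the list of things; names that differ only in an ending like _2 or _b are one class to them, and where a whole thing is asked for, a point or a joint stands for the part that bears it (a point fixed in the world has none). Each returns a list of dicts, best first, with "confidence" (0 to 1); they miss things now and then, are a little off and sometimes report something else, mostly with a low value. They report only what shows in the picture. A call takes as long as a camera call.
- look_for(thing, camera): "extent" ([left, top, right, bottom] in pixels, round what is visible of it).
The state is a dict: "time": time; "joint_pos": joint angles; "joint_velocities": joint speeds; "joint_torque": joint torques, N m; "ee_pos": TCP position; "ee_rot": TCP orientation; "wrist_force": force on the tool from outside, world axes, zero at the start; "torque": the same for the moment, N m; "grip_width": opening from 0.0 (shut) to 1.0 (fully open); "gripper_force": force on a finger pad.
Only numpy, scipy, OpenCV 4.12 (cv2) and the standard library are available. Lean on these libraries where they do the work, as an engineer would, in place of code of your own. Each camera call takes 0.05 s, during which the arm holds its last target. There are 200 camera calls.

TASK

The wooden drive wheel on the balancing stand has a lead weight buried out of sight somewhere in it, and its stiff bearing leaves it wherever it is turned. Turn the wheel by its crank handle, feel from the effort which side is heavy, then bring the heavy side straight down under the spindle (within about 20 degrees) and finish while still gripping the handle and holding it still there. Leave the other things on the bench where they are.

Things in the scene. Friction and masses are not known exactly. Their poses are not given: they have to be found in the camera images.
- stand: Fixed wooden balancing stand: base 200 mm (x) by 150 mm (y from -120 to +30 mm), 20 mm thick, origin on the bench below the wheel's centre. Its y axis is the spindle's direction (level), x runs across it in the wheel's plane, z up. One dark post, 70 mm wide, 150 mm tall, stands behind the wheel at y = -71 to -35 mm; the +y side is open.
- axle (a point): Centre of the wheel on the spindle's axis, 125 mm above the bench; axes as the stand's. The bearing's dry friction is 0.36 N m: more than the hidden weight's moment, so the wheel stays where it is left. Turning it takes up to about 0.68 N m while the weight rises, and as little as 0.04 N m while it sinks.
- wheel: Light wooden disc, 160 mm diameter, 28 mm thick along the spindle (y); turns without end. Origin at its centre (the axle); its own z axis points towards its handle and red mark, blue mark at +x, yellow -z, white -x: these say nothing of the weight. Hidden inside, elsewhere each time, a lead weight of 0.5 to 0.65 kg, centre 50 mm from the axis; at the start at least 45 degrees from straight down.
- handle (a point): Centre of the wheel's crank handle: a red sleeve, 24 mm diameter and 52 mm long, lying parallel to the spindle (y), 55 mm from the spindle's axis and 73 mm out from the wheel's centre plane on the +y side. The sleeve spins freely on its pin, so that a hand pointing straight down can pinch it across x from above and lead it all the way round.
- mallet: Turned wooden carver's mallet standing on its head, 84 mm wide, 205 mm tall; origin at the underside. A bystander: leave it alone.
- gouge_yellow: Gouge with yellow handle lying flat, 270 mm long, 24 mm wide; origin at the underside of the ferrule. A bystander: leave it alone.
- gouge_dark: Gouge with dark wooden handle lying flat, 270 mm long, 24 mm wide; origin at the underside of the ferrule. A bystander: leave it alone.
- offcut: Light wooden offcut, 90 x 50 x 30 mm; origin at the centre of the underside. A bystander: leave it alone.
- honing_bar: Green bar of honing compound, 75 x 32 x 22 mm; origin at the centre of the underside. A bystander: leave it alone.
- wax_jar: Wax jar with steel cap, 66 mm wide, 60 mm tall; origin at the centre of the underside. A bystander: leave it alone.
- brush: Bench brush lying flat, 200 mm long; origin at the underside. A bystander: leave it alone.

How it is judged (in metres and radians):
On the way:
1. the wheel has been turned by the hand (its handle has travelled over 30 mm) (distance of handle from where it was at the start of the episode above 0.03 m and contact force between the fingers and wheel above 1 N), for 0.1 s.
At the end, for the whole second after the job is handed in: The program ends while the fingers hold the wheel by its handle (contact force over 3 N), the wheel is still (under 0.05 rad/s), and the hidden weight's centre, 50 mm from the axis, hangs below the axle within 17 mm sideways of the vertical (about 20 degrees) (z of rotor_c0 in the frame of axle below 0 m and x of rotor_c0 in the frame of axle between -0.017 and 0.017 m and contact force between the fingers and wheel above 3 N and angular speed of wheel below 0.05 rad/s); the arm keeps its last pose, push and grip.
It fails at once if a bystander is pushed over 25 mm from its place (distance of any of mallet, gouge_yellow, gouge_dark, offcut, honing_bar, wax_jar, brush from where it was at the start of the episode above 0.025 m).
It also fails if it takes over 58 s, if anything falls off the work surface, if the arm or the gripper's body presses on something with over 40 N, if the wrist force passes 120 N, or if a joint passes its speed limit or range.

## Working session

There is one attempt and no reset: what is moved stays moved. The work goes in short steps, Python scripts to look and compute and a tool call to move; the robot and the scene stay as the last step left them, time stands still between calls to the robot, and variables do not carry over. Pictures are saved under pics/ and viewed, at most 10 in all, crops included, and the job is handed in when it is done.

Besides the shell and the picture viewer there is one more tool, called as name([rows], argument=value, ...), one row to a line, values as JSON. servo_tool: Moves the arm, as the interface text tells. Shifts and turns lie within -1 to 1; 1 stands for 600 mm of shift or 180 degrees of turn. Its arguments: {"type":"object","properties":{"targets":{"type":"array"},"squeeze":{"type":"number"}},"required":["targets"]}

```bash
mkdir -p pics; cat > h.py <<'E'
import numpy as np, cv2
from bench import get_obs, capture, hand_in, look_for, grasp_offset
def snap(cam,name):
    c=capture(cam); cv2.imwrite(f'pics/{name}.png',c['frame'][:,:,::-1]); return c
def ray(c,u,v):
    d=np.array([(u-c['cx'])/c['fx'],(v-c['cy'])/c['fy']]); s=d.copy()
    for _ in range(20): s=d/(1+c['k1']*(s@s))
    P=np.array(c['pose']); w=P[:3,:3]@np.array([s[0],s[1],1.]); return P[:3,3],w/np.linalg.norm(w)
def onz(c,u,v,z):
    o,w=ray(c,u,v); return o+w*(z-o[2])/w[2]
def tri(*rs):
    A=sum(np.eye(3)-np.outer(w,w) for o,w in rs); b=sum((np.eye(3)-np.outer(w,w))@o for o,w in rs); return np.linalg.solve(A,b)
def proj(c,p):
    P=np.array(c['pose']); q=P[:3,:3].T@(np.array(p)-P[:3,3]); s=q[:2]/q[2]; s=s*(1+c['k1']*(s@s)); return s[0]*c['fx']+c['cx'],s[1]*c['fy']+c['cy']
E
python3 - <<'E'
from h import *
np.set_printoptions(precision=3,suppress=True)
for cam in('top','side'):
    c=snap(cam,cam+'0'); print(cam,np.array(c['pose']),c['fx'],c['k1'])
    for t in('wheel','handle','stand','mallet','gouge_yellow','gouge_dark','offcut','honing_bar','wax_jar','brush'):
        print(t,[(np.round(r['extent']),round(r['confidence'],2)) for r in look_for(t,cam)[:2]])
o=get_obs();print(o,grasp_offset)
E
```

```text
top [[ 0.028 -0.999  0.039  0.47 ]
 [-1.    -0.028  0.007  0.01 ]
 [-0.006 -0.04  -0.999  1.403]
 [ 0.     0.     0.     1.   ]] 482.5206988830967 -0.15648484595454415
wheel [(array([299., 155., 349., 210.]), 0.68)]
handle [(array([299., 154., 350., 213.]), 0.67), (array([113., 198., 150., 223.]), 0.65)]
stand [(array([300., 149., 380., 222.]), 0.75)]
mallet [(array([343., 111., 364., 136.]), 0.68), (array([112., 202., 147., 226.]), 0.56)]
gouge_yellow [(array([100., 140., 188., 153.]), 0.77)]
gouge_dark [(array([397., 191., 455., 265.]), 0.79)]
offcut [(array([287., 119., 322., 151.]), 0.62)]
honing_bar [(array([378., 172., 394., 202.]), 0.83)]
wax_jar [(array([343., 112., 363., 136.]), 0.69), (array([297., 152., 349., 210.]), 0.68)]
brush [(array([142., 246., 193., 302.]), 0.62)]
side [[ 0.971 -0.164  0.172  0.283]
 [-0.237 -0.596  0.767 -1.158]
 [-0.023 -0.786 -0.618  1.057]
 [ 0.     0.     0.     1.   ]] 491.7240051568801 -0.07845021306350373
wheel [(array([283., 200., 337., 255.]), 0.81)]
handle [(array([279., 201., 337., 257.]), 0.7)]
stand [(array([273., 200., 353., 298.]), 0
[... 182 characters left out ...]
, 224., 357., 246.]), 0.61), (array([278., 143., 308., 176.]), 0.61)]
honing_bar [(array([312., 288., 337., 310.]), 0.65)]
wax_jar [(array([353., 244., 379., 268.]), 0.86)]
brush [(array([172., 176., 224., 195.]), 0.83)]
{'time': 1.1, 'joint_pos': array([62.332,  4.996, 78.535, -0.001, 96.462, -5.907]), 'joint_velocities': array([ 0.082, -0.043, -0.036,  0.031,  0.098, -0.066]), 'joint_torque': array([  0.001, -34.004, -30.261,   0.072,   0.023,  -0.   ]), 'ee_pos': array([0.204, 0.511, 0.206]), 'ee_rot': array([179.993,   0.002, 158.238]), 'wrist_force': array([-0.708,  0.81 ,  0.429]), 'torque': array([ 0.093, -0.028,  0.003]), 'gripper_force': 0.0, 'grip_width': 1.0023686472631417} 0.0188
```

```bash
python3 - <<'E'
import cv2,numpy as np
a=cv2.imread('pics/top0.png')[90:290,270:470]; b=cv2.imread('pics/side0.png')[170:370,220:420]
cv2.imwrite('pics/crop0.png',np.hstack([cv2.resize(i,(400,400),interpolation=cv2.INTER_CUBIC) for i in (a,b)]))
E
```

```text
(no output)
```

View pics/crop0.png

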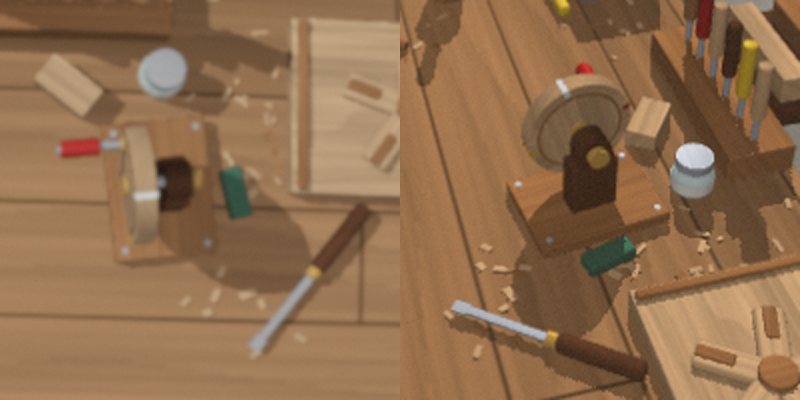

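View pics/top0.png

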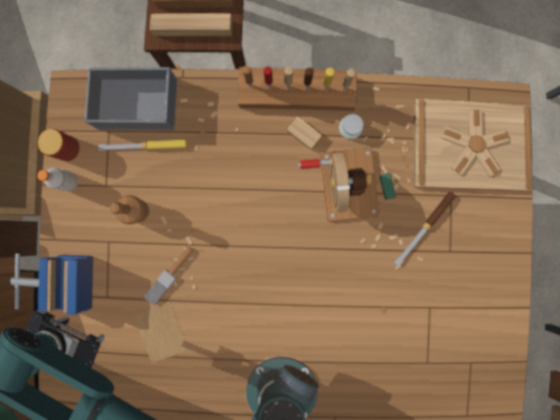

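```bash
python3 - <<'E'
from h import *
np.set_printoptions(precision=4,suppress=True)
c=capture('top'); s=capture('side')
T=lambda u,v:(270+u/2,90+v/2); S=lambda u,v:(220+(u-400)/2,170+v/2)
print('screws',[onz(c,*T(*p),.02)[:2] for p in((114,126),(196,126),(208,242),(125,251))])
scs=[onz(s,*S(*p),.02)[:2] for p in((518,184),(622,155),(656,206),(549,238))]; print('screws side',scs)
for z in(.125,.145): print('sleeve',onz(c,*T(58,149),z)[:2],onz(c,*T(101,147),z)[:2])
print('white',onz(c,*T(147,197),.203)); print('white tri',tri(ray(c,*T(147,197)),ray(s,*S(562,88))))
print('handle tri outer end', tri(ray(c,*T(62,149)),ray(s,*S(584,67))))
print('wheel ends',onz(c,*T(140,125),.125),onz(c,*T(143,242),.125))
print('jar',onz(c,*T(162,70),.06),'offcut',onz(c,*T(70,85),.03))
print(get_obs()['time'])
E
```

```text
screws [array([ 0.6989, -0.1134]), array([ 0.7028, -0.2328]), array([ 0.5348, -0.2532]), array([ 0.5185, -0.1333])]
screws side [array([ 0.5196, -0.1279]), array([ 0.69  , -0.1081]), array([ 0.7028, -0.2248]), array([ 0.5356, -0.2445])]
sleeve [ 0.6484 -0.03  ] [ 0.6527 -0.0873]
sleeve [ 0.6456 -0.0293] [ 0.6499 -0.0857]
white [ 0.5804 -0.1404  0.203 ]
white tri [ 0.5816 -0.1408  0.2014]
handle tri outer end [ 0.6469 -0.0348  0.1457]
wheel ends [ 0.684  -0.1389  0.125 ] [ 0.5275 -0.1461  0.125 ]
jar [ 0.7746 -0.1763  0.06  ] offcut [ 0.755  -0.0479  0.03  ]
1.2
```

servo_tool([
  {"az":0.043,"dz":-0.033,"dx":0,"dy":0,"ax":0,"ay":0,"jaw":-1},
  {"az":0.043,"dz":-0.033,"dx":0,"dy":0,"ax":0,"ay":0,"jaw":-1},
  {"az":0.043,"dz":-0.033,"dx":0,"dy":0,"ax":0,"ay":0,"jaw":-1},
  {"az":0.043,"dz":-0.033,"dx":0,"dy":0,"ax":0,"ay":0,"jaw":-1},
  {"az":0.043,"dz":-0.033,"dx":0,"dy":0,"ax":0,"ay":0,"jaw":-1},
])

```text
time: 1.7
ee_pos: [0.2039, 0.5107, 0.3054]
ee_rot: [180.0, -0.0, 119.2]
wrist_force: [-0.2, 0.4, 0.0]
grip_width: 1.003
gripper_force: 0.0
```

servo_tool([
  {"az":0.043,"dz":0,"dx":0,"dy":0,"ax":0,"ay":0,"jaw":-1},
  {"az":0.043,"dz":0,"dx":0,"dy":0,"ax":0,"ay":0,"jaw":-1},
  {"az":0.043,"dz":0,"dx":0,"dy":0,"ax":0,"ay":0,"jaw":-1},
  {"az":0,"dz":0,"dx":-0.064,"dy":0.04,"ax":0,"ay":0,"jaw":-1},
  {"az":0,"dz":0,"dx":-0.064,"dy":0.04,"ax":0,"ay":0,"jaw":-1},
])

```text
time: 2.2
ee_pos: [0.26, 0.4395, 0.304]
ee_rot: [-180.0, 0.0, 96.5]
wrist_force: [0.6, -0.8, -0.1]
grip_width: 0.999
gripper_force: 0.0
```

servo_tool([
  {"az":0,"dz":0,"dx":-0.064,"dy":0.04,"ax":0,"ay":0,"jaw":-1},
  {"az":0,"dz":0,"dx":-0.064,"dy":0.04,"ax":0,"ay":0,"jaw":-1},
  {"az":0,"dz":0,"dx":-0.064,"dy":0.04,"ax":0,"ay":0,"jaw":-1},
  {"az":0,"dz":0,"dx":-0.064,"dy":0.04,"ax":0,"ay":0,"jaw":-1},
  {"az":0,"dz":0,"dx":-0.064,"dy":0.04,"ax":0,"ay":0,"jaw":-1},
])

```text
time: 2.7
ee_pos: [0.4013, 0.2606, 0.3048]
ee_rot: [180.0, -0.0, 96.3]
wrist_force: [0.0, -0.2, -0.0]
grip_width: 1.002
gripper_force: 0.0
```

servo_tool([
  {"az":0,"dz":0,"dx":-0.064,"dy":0.04,"ax":0,"ay":0,"jaw":-1},
  {"az":0,"dz":0,"dx":-0.064,"dy":0.04,"ax":0,"ay":0,"jaw":-1},
  {"az":0,"dz":0,"dx":-0.064,"dy":0.04,"ax":0,"ay":0,"jaw":-1},
  {"az":0,"dz":0,"dx":-0.064,"dy":0.04,"ax":0,"ay":0,"jaw":-1},
  {"az":0,"dz":0,"dx":-0.064,"dy":0.04,"ax":0,"ay":0,"jaw":-1},
])

```text
time: 3.2
ee_pos: [0.5418, 0.0828, 0.3046]
ee_rot: [180.0, -0.0, 96.3]
wrist_force: [1.4, -0.3, 0.5]
grip_width: 1.002
gripper_force: 0.0
```

servo_tool([
  {"az":0,"dz":0,"dx":-0.064,"dy":0.039,"ax":0,"ay":0,"jaw":-1},
  {"az":0,"dz":0,"dx":-0.064,"dy":0.039,"ax":0,"ay":0,"jaw":-1},
  {"az":0,"dz":0,"dx":-0.064,"dy":0.038,"ax":0,"ay":0,"jaw":-1},
  {"az":0,"dz":0.04,"dx":-0.064,"dy":0.038,"ax":0,"ay":0,"jaw":-1},
  {"az":0,"dz":0.06,"dx":0,"dy":0,"ax":0,"ay":0,"jaw":-1},
])

```text
time: 3.7
ee_pos: [0.6526, -0.0629, 0.2443]
ee_rot: [179.8, 0.2, 96.0]
wrist_force: [0.8, 1.1, -0.3]
grip_width: 0.997
gripper_force: 0.0
```

```bash
python3 - <<'E'
from h import *
c=snap('top','t1'); s=snap('side','s1'); o=get_obs(); p=o['ee_pos']; print(p,o['ee_rot'],o['time'])
print(proj(c,p),proj(s,p),'axle',proj(c,[.607,-.139,.125]),proj(s,[.607,-.139,.125]))
a=c['frame'][110:230,270:390,::-1]; b=s['frame'][150:270,240:360,::-1]
cv2.imwrite('pics/crop1.png',np.hstack([cv2.resize(i,(400,400),interpolation=cv2.INTER_CUBIC) for i in (a,b)]))
E
```

```text
[ 0.6464098  -0.05828542  0.23570654] [-179.11660114   -0.27511364   96.19935498] 3.8
(np.float64(312.15501189271), np.float64(159.39722953089733)) (np.float64(314.4888210624659), np.float64(183.65159414331492)) axle (np.float64(339.4825667920673), np.float64(181.12196756992458)) (np.float64(308.73115178305534), np.float64(232.87441797134775))
```

View pics/crop1.png

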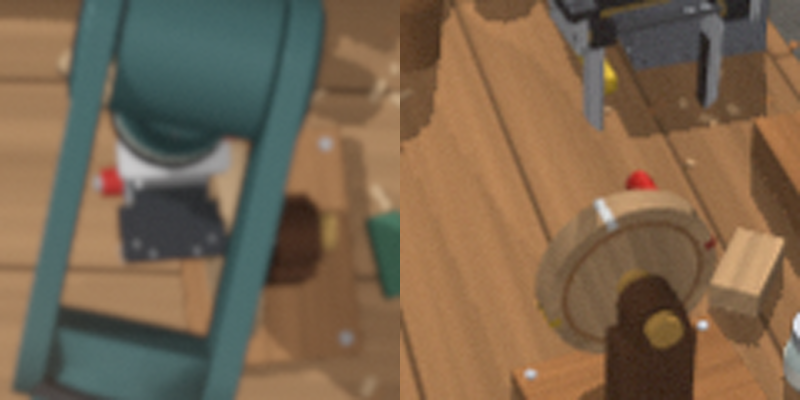

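servo_tool([
  {"az":0,"dz":0.05,"dx":0,"dy":0,"ax":0,"ay":0,"jaw":-1},
  {"az":0,"dz":0.05,"dx":0,"dy":0,"ax":0,"ay":0,"jaw":-1},
  {"az":0,"dz":0.05,"dx":0,"dy":0,"ax":0,"ay":0,"jaw":-1},
  {"az":0,"dz":0.04,"dx":0,"dy":0,"ax":0,"ay":0,"jaw":-1},
  {"az":0,"dz":0,"dx":0,"dy":0,"ax":0,"ay":0,"jaw":-1},
])

```text
time: 4.3
ee_pos: [0.6475, -0.0562, 0.1286]
ee_rot: [-179.7, -0.1, 96.4]
wrist_force: [0.2, 0.3, -0.1]
grip_width: 1.001
gripper_force: 0.0
```

servo_tool([
  {"az":0,"dz":0,"dx":0,"dy":0,"ax":0,"ay":0,"jaw":0.2},
  {"az":0,"dz":0,"dx":0,"dy":0,"ax":0,"ay":0,"jaw":0.6},
  {"az":0,"dz":0,"dx":0,"dy":0,"ax":0,"ay":0,"jaw":1},
  {"az":0,"dz":0,"dx":0,"dy":0,"ax":0,"ay":0,"jaw":1},
  {"az":0,"dz":0,"dx":0,"dy":0,"ax":0,"ay":0,"jaw":1},
], squeeze=40)

```text
time: 4.8
ee_pos: [0.6496, -0.0576, 0.1318]
ee_rot: [179.9, 0.0, 96.3]
wrist_force: [0.3, -0.0, 0.2]
grip_width: 0.612
gripper_force: 0.0
```

```bash
python3 - <<'E'
from h import *
c=snap('top','t2'); s=snap('side','s2'); o=get_obs(); print(o)
p=o['ee_pos']+[0,0,.019]; print(proj(c,p),proj(s,p))
a=c['frame'][110:230,270:390,::-1]; b=s['frame'][150:270,240:360,::-1]
cv2.imwrite('pics/crop2.png',np.hstack([cv2.resize(i,(400,400),interpolation=cv2.INTER_CUBIC) for i in (a,b)]))
E
```

```text
{'time': 4.9, 'joint_pos': array([-1.00474654e+01,  1.92868418e+01,  7.00198220e+01,  3.79161859e-03,
        9.06693132e+01, -1.63631062e+01]), 'joint_velocities': array([-0.06894081,  0.1291658 ,  0.29973431, -0.12251825, -0.07666856,
       -0.06629706]), 'joint_torque': array([ 2.00344599e-02, -4.41950047e+01, -2.99601549e+01,  6.85927598e-02,
        3.44363577e-02,  2.30254864e-04]), 'ee_pos': array([ 0.64935133, -0.05754778,  0.13112103]), 'ee_rot': array([1.79975882e+02, 3.13009406e-03, 9.63156853e+01]), 'wrist_force': array([-0.3158562 ,  0.27442785,  0.41180292]), 'torque': array([-0.08292894,  0.04932101, -0.03423799]), 'gripper_force': 0.0, 'grip_width': 0.5262883420463371}
(np.float64(309.88273818112657), np.float64(163.10990486803837)) (np.float64(314.6348054093972), np.float64(206.75212184812054))
```

View pics/crop2.png

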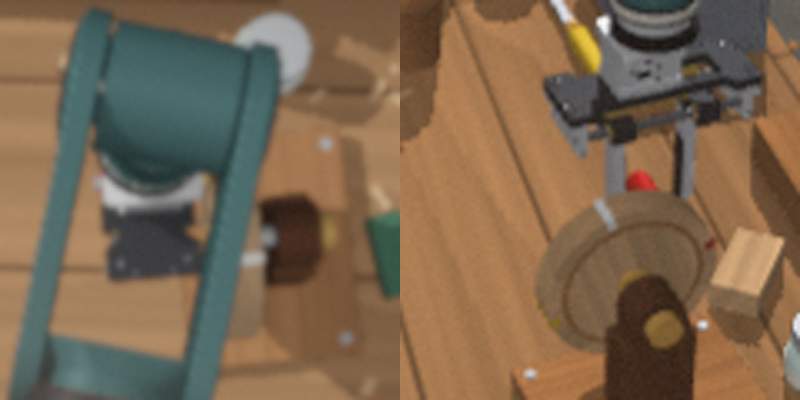

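servo_tool([
  {"az":0,"dz":0.01,"dx":0,"dy":0,"ax":0,"ay":0,"jaw":1},
  {"az":0,"dz":0,"dx":0,"dy":0,"ax":0,"ay":0,"jaw":1},
  {"az":0,"dz":0,"dx":0,"dy":0,"ax":0,"ay":0,"jaw":1},
  {"az":0,"dz":0,"dx":0,"dy":0,"ax":0,"ay":0,"jaw":1},
  {"az":0,"dz":0,"dx":0,"dy":0,"ax":0,"ay":0,"jaw":1},
])

```text
time: 5.4
ee_pos: [0.6492, -0.0574, 0.1243]
ee_rot: [-180.0, -0.0, 96.3]
wrist_force: [1.5, 0.8, -3.4]
grip_width: 0.248
gripper_force: 40.0
```

servo_tool([
  {"az":0,"dz":0,"dx":0,"dy":0,"ax":0,"ay":0,"jaw":1},
  {"az":0,"dz":0,"dx":0,"dy":0,"ax":0,"ay":0,"jaw":1},
  {"az":0,"dz":0,"dx":0,"dy":0,"ax":0,"ay":0,"jaw":1},
  {"az":0,"dz":0,"dx":0,"dy":0,"ax":0,"ay":0,"jaw":1},
  {"az":0,"dz":0,"dx":0,"dy":0,"ax":0,"ay":0,"jaw":1},
])

```text
time: 5.9
ee_pos: [0.6491, -0.0574, 0.1247]
ee_rot: [-180.0, -0.0, 96.3]
wrist_force: [-0.9, -0.3, -3.1]
grip_width: 0.242
gripper_force: 40.0
```

```bash
python3 - <<'E'
from h import *
o=get_obs(); [print(k,o[k]) for k in('time','ee_pos','ee_rot','wrist_force','torque','grip_width','gripper_force')]
E
```

```text
time 5.9
ee_pos [ 0.64908645 -0.05743619  0.12465526]
ee_rot [-1.79975219e+02 -1.08806241e-02  9.63204931e+01]
wrist_force [-0.90446404 -0.31495994 -3.08809223]
torque [-0.0271303  -0.02865901  0.06689172]
grip_width 0.24165988034092126
gripper_force 39.989497661590576
```

```bash
cat > arc.py <<'E'
import numpy as np,sys
def arc(a,b,n,r=55):
    t=np.radians(np.linspace(a,b,n+1)); q=np.round(np.c_[r*np.cos(t),-r*np.sin(t)]/600,3); d=np.diff(q,axis=0)
    for i in range(n): print(round(np.degrees(t[i+1]),1),'dy %.3f dz %.3f'%tuple(d[i]))
if __name__=='__main__': arc(*map(float,sys.argv[1:3]),int(sys.argv[3]))
E
python3 arc.py 18.5 378.5 50
```

```text
25.7 dy -0.004 dz -0.011
32.9 dy -0.006 dz -0.010
40.1 dy -0.007 dz -0.009
47.3 dy -0.008 dz -0.008
54.5 dy -0.009 dz -0.008
61.7 dy -0.010 dz -0.006
68.9 dy -0.010 dz -0.005
76.1 dy -0.011 dz -0.003
83.3 dy -0.011 dz -0.002
90.5 dy -0.012 dz -0.001
97.7 dy -0.011 dz 0.001
104.9 dy -0.012 dz 0.002
112.1 dy -0.010 dz 0.004
119.3 dy -0.011 dz 0.005
126.5 dy -0.010 dz 0.006
133.7 dy -0.008 dz 0.008
140.9 dy -0.008 dz 0.008
148.1 dy -0.007 dz 0.010
155.3 dy -0.005 dz 0.010
162.5 dy -0.004 dz 0.010
169.7 dy -0.003 dz 0.012
176.9 dy -0.002 dz 0.011
184.1 dy 0.001 dz 0.012
191.3 dy 0.001 dz 0.011
198.5 dy 0.003 dz 0.011
205.7 dy 0.004 dz 0.011
212.9 dy 0.006 dz 0.010
220.1 dy 0.007 dz 0.009
227.3 dy 0.008 dz 0.008
234.5 dy 0.009 dz 0.008
241.7 dy 0.010 dz 0.006
248.9 dy 0.010 dz 0.005
256.1 dy 0.011 dz 0.003
263.3 dy 0.011 dz 0.002
270.5 dy 0.012 dz 0.001
277.7 dy 0.011 dz -0.001
284.9 dy 0.012 dz -0.002
292.1 dy 0.010 dz -0.004
299.3 dy 0.011 dz -0.005
306.5 dy 0.010 dz -0.006
313.7 dy 0.008 dz -0.008
320.9 dy 0.008 dz -0.008
328.1 dy 0.007 dz -0.010
335.3 dy 0.005 dz -0.010
342.5 dy 0.004 dz -0.010
349.7 dy 0.003 dz -0.012
356.9 dy 0.002 dz -0.011
364.1 dy -0.001 dz -0.012
371.3 dy -0.001 dz -0.011
378.5 dy -0.003 dz -0.011
```

servo_tool([
  {"ax":0,"ay":0,"az":0,"dx":0,"dy":-0.004,"dz":-0.011,"jaw":1},
  {"ax":0,"ay":0,"az":0,"dx":0,"dy":-0.006,"dz":-0.01,"jaw":1},
  {"ax":0,"ay":0,"az":0,"dx":0,"dy":-0.007,"dz":-0.009,"jaw":1},
  {"ax":0,"ay":0,"az":0,"dx":0,"dy":-0.008,"dz":-0.008,"jaw":1},
  {"ax":0,"ay":0,"az":0,"dx":0,"dy":-0.009,"dz":-0.008,"jaw":1},
])

```text
time: 6.4
ee_pos: [0.6286, -0.06, 0.1534]
ee_rot: [180.0, 0.0, 96.3]
wrist_force: [-0.0, -0.7, -1.2]
grip_width: 0.246
gripper_force: 40.0
```

servo_tool([
  {"ax":0,"ay":0,"az":0,"dx":0,"dy":-0.01,"dz":-0.006,"jaw":1},
  {"ax":0,"ay":0,"az":0,"dx":0,"dy":-0.01,"dz":-0.005,"jaw":1},
  {"ax":0,"ay":0,"az":0,"dx":0,"dy":-0.011,"dz":-0.003,"jaw":1},
  {"ax":0,"ay":0,"az":0,"dx":0,"dy":-0.011,"dz":-0.002,"jaw":1},
  {"ax":0,"ay":0,"az":0,"dx":0,"dy":-0.012,"dz":-0.001,"jaw":1},
])

```text
time: 6.9
ee_pos: [0.597, -0.0639, 0.1636]
ee_rot: [179.9, 0.1, 96.3]
wrist_force: [2.0, -1.8, -0.5]
grip_width: 0.246
gripper_force: 40.0
```

servo_tool([
  {"ax":0,"ay":0,"az":0,"dx":0,"dy":-0.011,"dz":0.001,"jaw":1},
  {"ax":0,"ay":0,"az":0,"dx":0,"dy":-0.012,"dz":0.002,"jaw":1},
  {"ax":0,"ay":0,"az":0,"dx":0,"dy":-0.01,"dz":0.004,"jaw":1},
  {"ax":0,"ay":0,"az":0,"dx":0,"dy":-0.011,"dz":0.005,"jaw":1},
  {"ax":0,"ay":0,"az":0,"dx":0,"dy":-0.01,"dz":0.006,"jaw":1},
])

```text
time: 7.4
ee_pos: [0.5648, -0.0678, 0.1529]
ee_rot: [179.9, 0.1, 96.3]
wrist_force: [3.2, -4.8, 4.1]
grip_width: 0.246
gripper_force: 40.0
```

servo_tool([
  {"ax":0,"ay":0,"az":0,"dx":0,"dy":-0.008,"dz":0.008,"jaw":1},
  {"ax":0,"ay":0,"az":0,"dx":0,"dy":-0.008,"dz":0.008,"jaw":1},
  {"ax":0,"ay":0,"az":0,"dx":0,"dy":-0.007,"dz":0.01,"jaw":1},
  {"ax":0,"ay":0,"az":0,"dx":0,"dy":-0.005,"dz":0.01,"jaw":1},
  {"ax":0,"ay":0,"az":0,"dx":0,"dy":-0.004,"dz":0.01,"jaw":1},
])

```text
time: 7.9
ee_pos: [0.5451, -0.0703, 0.1257]
ee_rot: [180.0, 0.2, 96.3]
wrist_force: [-0.1, -4.8, 8.3]
grip_width: 0.245
gripper_force: 40.0
```

servo_tool([
  {"ax":0,"ay":0,"az":0,"dx":0,"dy":-0.003,"dz":0.012,"jaw":1},
  {"ax":0,"ay":0,"az":0,"dx":0,"dy":-0.002,"dz":0.011,"jaw":1},
  {"ax":0,"ay":0,"az":0,"dx":0,"dy":0.001,"dz":0.012,"jaw":1},
  {"ax":0,"ay":0,"az":0,"dx":0,"dy":0.001,"dz":0.011,"jaw":1},
  {"ax":0,"ay":0,"az":0,"dx":0,"dy":0.003,"dz":0.011,"jaw":1},
])

```text
time: 8.4
ee_pos: [0.5449, -0.0703, 0.0917]
ee_rot: [-180.0, 0.2, 96.3]
wrist_force: [-1.8, -4.8, 10.9]
grip_width: 0.246
gripper_force: 40.0
```

servo_tool([
  {"ax":0,"ay":0,"az":0,"dx":0,"dy":0.004,"dz":0.011,"jaw":1},
  {"ax":0,"ay":0,"az":0,"dx":0,"dy":0.006,"dz":0.01,"jaw":1},
  {"ax":0,"ay":0,"az":0,"dx":0,"dy":0.007,"dz":0.009,"jaw":1},
  {"ax":0,"ay":0,"az":0,"dx":0,"dy":0.008,"dz":0.008,"jaw":1},
  {"ax":0,"ay":0,"az":0,"dx":0,"dy":0.009,"dz":0.008,"jaw":1},
])

```text
time: 8.9
ee_pos: [0.5643, -0.0679, 0.0643]
ee_rot: [-179.8, 0.1, 96.3]
wrist_force: [-4.7, -4.6, 14.3]
grip_width: 0.249
gripper_force: 40.0
```

servo_tool([
  {"ax":0,"ay":0,"az":0,"dx":0,"dy":0.01,"dz":0.006,"jaw":1},
  {"ax":0,"ay":0,"az":0,"dx":0,"dy":0.01,"dz":0.005,"jaw":1},
  {"ax":0,"ay":0,"az":0,"dx":0,"dy":0.011,"dz":0.003,"jaw":1},
  {"ax":0,"ay":0,"az":0,"dx":0,"dy":0.011,"dz":0.002,"jaw":1},
  {"ax":0,"ay":0,"az":0,"dx":0,"dy":0.012,"dz":0.001,"jaw":1},
])

```text
time: 9.4
ee_pos: [0.5938, -0.0643, 0.0534]
ee_rot: [-179.5, 0.0, 96.3]
wrist_force: [-11.1, -4.2, 14.4]
grip_width: 0.247
gripper_force: 40.0
```

servo_tool([
  {"ax":0,"ay":0,"az":0,"dx":0,"dy":0.011,"dz":-0.001,"jaw":1},
  {"ax":0,"ay":0,"az":0,"dx":0,"dy":0.012,"dz":-0.002,"jaw":1},
  {"ax":0,"ay":0,"az":0,"dx":0,"dy":0.01,"dz":-0.004,"jaw":1},
  {"ax":0,"ay":0,"az":0,"dx":0,"dy":0.011,"dz":-0.005,"jaw":1},
  {"ax":0,"ay":0,"az":0,"dx":0,"dy":0.01,"dz":-0.006,"jaw":1},
])

```text
time: 9.9
ee_pos: [0.6222, -0.0607, 0.0598]
ee_rot: [-178.9, -0.1, 96.3]
wrist_force: [-12.3, -5.6, 3.6]
grip_width: 0.248
gripper_force: 40.0
```

servo_tool([
  {"ax":0,"ay":0,"az":0,"dx":0,"dy":0.008,"dz":-0.008,"jaw":1},
  {"ax":0,"ay":0,"az":0,"dx":0,"dy":0.008,"dz":-0.008,"jaw":1},
  {"ax":0,"ay":0,"az":0,"dx":0,"dy":0.007,"dz":-0.01,"jaw":1},
  {"ax":0,"ay":0,"az":0,"dx":0,"dy":0.005,"dz":-0.01,"jaw":1},
  {"ax":0,"ay":0,"az":0,"dx":0,"dy":0.004,"dz":-0.01,"jaw":1},
])

```text
time: 10.4
ee_pos: [0.6466, -0.0576, 0.0863]
ee_rot: [-179.5, -0.1, 96.3]
wrist_force: [1.1, -2.7, -7.4]
grip_width: 0.249
gripper_force: 40.0
```

servo_tool([
  {"ax":0,"ay":0,"az":0,"dx":0,"dy":0.003,"dz":-0.012,"jaw":1},
  {"ax":0,"ay":0,"az":0,"dx":0,"dy":0.002,"dz":-0.011,"jaw":1},
  {"ax":0,"ay":0,"az":0,"dx":0,"dy":-0.001,"dz":-0.012,"jaw":1},
  {"ax":0,"ay":0,"az":0,"dx":0,"dy":-0.001,"dz":-0.011,"jaw":1},
  {"ax":0,"ay":0,"az":0,"dx":0,"dy":-0.003,"dz":-0.011,"jaw":1},
])

```text
time: 10.9
ee_pos: [0.6488, -0.0574, 0.126]
ee_rot: [-180.0, -0.0, 96.3]
wrist_force: [-4.2, -3.2, -4.6]
grip_width: 0.246
gripper_force: 40.0
```

```bash
python3 - <<'E'
import numpy as np
from scipy.optimize import least_squares
D=np.array([[.6286,-.06,.1534,0,-.7,-1.2],[.597,-.0639,.1636,2,-1.8,-.5],[.5648,-.0678,.1529,3.2,-4.8,4.1],[.5451,-.0703,.1257,-.1,-4.8,8.3],[.5449,-.0703,.0917,-1.8,-4.8,10.9],[.5643,-.0679,.0643,-4.7,-4.6,14.3],[.5938,-.0643,.0534,-11.1,-4.2,14.4],[.6222,-.0607,.0598,-12.3,-5.6,3.6],[.6466,-.0576,.0863,1.1,-2.7,-7.4],[.6488,-.0574,.126,-4.2,-3.2,-4.6]])
u=np.array([.994,.11]); X=D[:,:2]@u; Z=D[:,2]; F=D[:,3:5]@u; G=D[:,5]
r=least_squares(lambda p:np.hypot(X-p[0],Z-p[1])-.055,[.587,.106]).x; print(r,np.hypot(X-r[0],Z-r[1])*1e3)
th=np.arctan2(Z-r[1],X-r[0]); tau=.055*(F*np.sin(th)-G*np.cos(th))
print(np.degrees(th)%360,tau)
def fit(m):
    A=np.c_[np.ones(m.sum()),np.cos(th[m]),np.sin(th[m])]; c=np.linalg.lstsq(A,tau[m],rcond=None)[0]
    pk=np.degrees(np.arctan2(c[2],c[1]))%360; print(c[0],np.hypot(c[1],c[2]),'peak',pk,'target theta',pk-90,A@c-tau[m])
    # peak torque when weight rises at +x side; bottom is 90 deg earlier
fit(np.ones(10,bool)); fit(np.arange(10)<8)
E
```

```text
[0.58629361 0.1085034 ] [55.09569186 55.0966797  54.9268599  54.95699826 55.02450532 55.07230564
 55.19219342 54.97342239 54.79122528 55.14869039]
[ 54.57589253  89.90080234 126.07122072 161.76530852 197.78104833
 233.3832406  266.74957322 297.63201945 336.0940534   18.49743739] [0.03480416 0.09849746 0.25070436 0.42277824 0.60978166 0.69769142
 0.67613645 0.53393057 0.35433408 0.16093943]
0.3762682402198618 0.32071185867266916 peak 241.36915142992817 target theta 151.36915142992817 [ 0.0230038  -0.00399171 -0.01148439  0.01136347 -0.001217   -0.0038215
 -0.01011088  0.02045574 -0.0044834  -0.01971413]
0.37020590485115507 0.327009297237758 peak 239.6495901131509 target theta 149.6495901131509 [ 0.00967375 -0.01077032 -0.01130318  0.01606259  0.00394091 -0.00243002
 -0.01482264  0.0096489 ]
```

```bash
python3 arc.py 18.5 151 20
```

```text
25.1 dy -0.004 dz -0.010
31.8 dy -0.005 dz -0.009
38.4 dy -0.006 dz -0.009
45.0 dy -0.007 dz -0.008
51.6 dy -0.008 dz -0.007
58.2 dy -0.009 dz -0.006
64.9 dy -0.009 dz -0.005
71.5 dy -0.010 dz -0.004
78.1 dy -0.010 dz -0.003
84.8 dy -0.011 dz -0.001
91.4 dy -0.010 dz -0.001
98.0 dy -0.011 dz 0.001
104.6 dy -0.010 dz 0.002
111.2 dy -0.010 dz 0.004
117.9 dy -0.010 dz 0.004
124.5 dy -0.009 dz 0.005
131.1 dy -0.008 dz 0.007
137.8 dy -0.008 dz 0.007
144.4 dy -0.007 dz 0.009
151.0 dy -0.005 dz 0.009
```

servo_tool([
  {"ax":0,"ay":0,"az":0,"dx":0,"dy":-0.004,"dz":-0.01,"jaw":1},
  {"ax":0,"ay":0,"az":0,"dx":0,"dy":-0.005,"dz":-0.009,"jaw":1},
  {"ax":0,"ay":0,"az":0,"dx":0,"dy":-0.006,"dz":-0.009,"jaw":1},
  {"ax":0,"ay":0,"az":0,"dx":0,"dy":-0.007,"dz":-0.008,"jaw":1},
  {"ax":0,"ay":0,"az":0,"dx":0,"dy":-0.008,"dz":-0.007,"jaw":1},
])

```text
time: 11.4
ee_pos: [0.6315, -0.0596, 0.1513]
ee_rot: [179.9, 0.0, 96.3]
wrist_force: [-1.3, -3.2, -4.4]
grip_width: 0.246
gripper_force: 40.0
```

servo_tool([
  {"ax":0,"ay":0,"az":0,"dx":0,"dy":-0.009,"dz":-0.006,"jaw":1},
  {"ax":0,"ay":0,"az":0,"dx":0,"dy":-0.009,"dz":-0.005,"jaw":1},
  {"ax":0,"ay":0,"az":0,"dx":0,"dy":-0.01,"dz":-0.004,"jaw":1},
  {"ax":0,"ay":0,"az":0,"dx":0,"dy":-0.01,"dz":-0.003,"jaw":1},
  {"ax":0,"ay":0,"az":0,"dx":0,"dy":-0.011,"dz":-0.001,"jaw":1},
])

```text
time: 11.9
ee_pos: [0.6028, -0.0631, 0.1632]
ee_rot: [179.8, 0.1, 96.3]
wrist_force: [2.2, -4.9, -0.9]
grip_width: 0.245
gripper_force: 40.0
```

servo_tool([
  {"ax":0,"ay":0,"az":0,"dx":0,"dy":-0.01,"dz":-0.001,"jaw":1},
  {"ax":0,"ay":0,"az":0,"dx":0,"dy":-0.011,"dz":0.001,"jaw":1},
  {"ax":0,"ay":0,"az":0,"dx":0,"dy":-0.01,"dz":0.002,"jaw":1},
  {"ax":0,"ay":0,"az":0,"dx":0,"dy":-0.01,"dz":0.004,"jaw":1},
  {"ax":0,"ay":0,"az":0,"dx":0,"dy":-0.01,"dz":0.004,"jaw":1},
])

```text
time: 12.4
ee_pos: [0.5738, -0.0667, 0.1583]
ee_rot: [179.6, 0.1, 96.3]
wrist_force: [4.8, -5.3, -1.0]
grip_width: 0.246
gripper_force: 40.0
```

servo_tool([
  {"ax":0,"ay":0,"az":0,"dx":0,"dy":-0.009,"dz":0.005,"jaw":1},
  {"ax":0,"ay":0,"az":0,"dx":0,"dy":-0.008,"dz":0.007,"jaw":1},
  {"ax":0,"ay":0,"az":0,"dx":0,"dy":-0.008,"dz":0.007,"jaw":1},
  {"ax":0,"ay":0,"az":0,"dx":0,"dy":-0.007,"dz":0.009,"jaw":1},
  {"ax":0,"ay":0,"az":0,"dx":0,"dy":-0.005,"dz":0.009,"jaw":1},
])

```text
time: 12.9
ee_pos: [0.5512, -0.0695, 0.1382]
ee_rot: [179.6, 0.2, 96.3]
wrist_force: [-1.6, -5.4, 7.9]
grip_width: 0.245
gripper_force: 40.0
```

servo_tool([
  {"ax":0,"ay":0,"az":0,"dx":0,"dy":0,"dz":0,"jaw":1},
  {"ax":0,"ay":0,"az":0,"dx":0,"dy":0,"dz":0,"jaw":1},
  {"ax":0,"ay":0,"az":0,"dx":0,"dy":0,"dz":0,"jaw":1},
  {"ax":0,"ay":0,"az":0,"dx":0,"dy":0,"dz":0,"jaw":1},
  {"ax":0,"ay":0,"az":0,"dx":0,"dy":0,"dz":0,"jaw":1},
])

```text
time: 13.4
ee_pos: [0.5503, -0.0696, 0.1369]
ee_rot: [179.8, 0.2, 96.3]
wrist_force: [-3.1, -6.1, 4.5]
grip_width: 0.245
gripper_force: 40.0
```

```bash
python3 - <<'E'
from h import *
c=snap('top','t3'); s=snap('side','s3'); o=get_obs(); p=o['ee_pos']; print(p,o['wrist_force'],o['gripper_force'],o['joint_velocities'])
print('theta',np.degrees(np.arctan2(p[2]-.1085,p[:2]@[.994,.11]-.5863)))
a=c['frame'][110:230,270:390,::-1]; b=s['frame'][150:270,240:360,::-1]
cv2.imwrite('pics/crop3.png',np.hstack([cv2.resize(i,(400,400),interpolation=cv2.INTER_CUBIC) for i in (a,b)]))
E
```

```text
[ 0.55031968 -0.06960828  0.13693467] [-2.18841792 -5.52769709  4.65735325] 39.993942975997925 [ 0.01883595 -0.07625481  0.0048442  -0.0815852   0.06620717 -0.04744064]
theta 148.79347016211017
```

View pics/crop3.png

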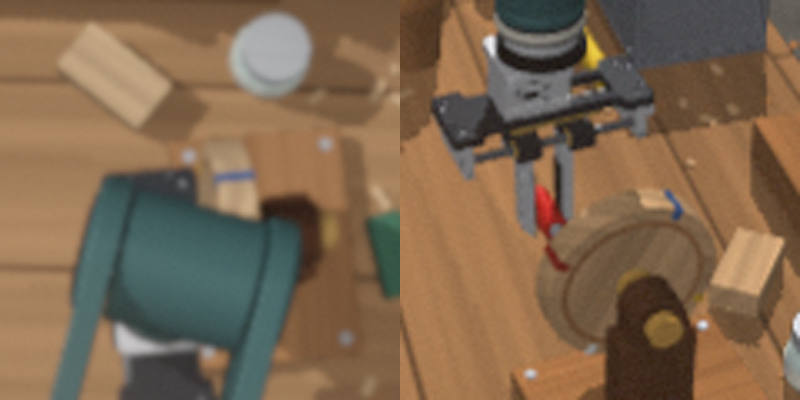

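The side view shows the fingers still on the red handle, at about (545, 205) in the crop. The red mark is at the upper left of the wheel and the blue mark is on the far top side. The measured handle angle is 149°, against a fitted target of about 150.5°.

```bash
python3 -c "
from bench import hand_in; print(hand_in())"
```

```text
the job is handed in; nothing more can be done
None
```

I turned the wheel a full circle by its handle and felt from the effort which side was heavy. It is handed in still gripped and held there, with the heavy side an estimated 2° from straight down; `hand_in` gave no verdict.

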